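Take the warm pan off the workshop hotplate

ROBOT

A 6-joint arm with a two-finger parallel gripper is mounted at the origin on the work surface. World frame = base frame: x ahead of the robot, y to its left, z up, the work surface at z = 0. Lengths are in m, angles in degrees, forces in N, time in s.
With the tool pointing down it reaches from about 0.4 to 0.825 m from the base axis. Payload 7 kg.
Tool frame: the origin (TCP) lies midway between the tips of the shut fingers; the grasp point (between the pads) lies 19 mm behind it; z points along the fingers, y is the line along which they close (so a half turn about z gives the same grasp; the last joint's range is limited). The gripper opens to 88 mm and grips with 3 to 60 N. Pads are 19 mm wide; open, the fingers measure 130 mm over their backs; the gripper's body (78 mm by 193 mm) begins 47 mm behind the grasp point.
Start: joints at [82.913, 20.546, 0.682, 0, -70.136, -16.507], TCP at [0.27, 0.619, 0.227] pointing down, gripper open.
Joint ranges: [-176.03, 176.03], [-82.01, 121.73], [-58.28, 71.71], [-173.87, 95.51], [-174.79, -0.11], [-173.66, 173.66]. Speed limits (degrees/s): [136.94, 136.94, 172.46, 180, 180, 180].

INTERFACE

Orientations are given as a 3x3 rotation matrix whose columns are the frame's x, y, z axes.
In Python, from rig import robot gives the robot as it stands. Calls block until the motion is done:
- robot.goto(position, orientation): joint-space move of the TCP to a pose.
- robot.servo_line(position, ori=None, speed=0.15): straight line of the TCP; ori=None keeps the orientation; speed is the mean speed in m/s.
- robot.movej(angles): joint-space move.
- robot.move_gripper(opening): opening from 0.0 (shut) to 1.0 (fully open); the grip force is fixed at half the most; returns when the fingers have stopped.
- robot.dwell(seconds).
- robot.ik(position, orientation): joint angles nearest the present ones, or None.
- robot.grab_frame(name): name is "side" or "top" or "wrist"; returns (picture, depth): 420x560x3 uint8, red, green, blue; 420x560 float32, m along the optical axis (not along the pixel's ray), 0 where there is no reading.
- robot.camera_info(name): a dict with "vfov" (degrees; the focal length in pixels is half the picture's height over the tangent of half this angle, whatever the lens; pixels are square), "cx", "cy" (the principal point, pixels), "k1" (the pictures are not rectified: a ray, as slopes to the right and down, at radius r is drawn at 1 + k1 r^2 times it, then the intrinsics apply), "view" (4x4, takes a point from world to camera coordinates); the wrist camera has in their place "T_tool_cam" (4x4, takes a point from camera to tool coordinates, whose origin is the TCP and whose axes are the flange's). Camera axes: x right, y down, z forward; pixel columns grow to the right and rows downward; lengths in m; the calibration is good to about 2 mm. A picture is of the moment at which its call begins: read the wrist's pose just before it. camera_info takes no time and is no camera call.
A pose or a line that the arm cannot do raises robot.Unreachable and nothing moves.
- robot.job_done(): hands the job in; it is judged then, once.
Readings, each from a call of its own:
- robot.read_t(): time.
- robot.read_qpos(): joint angles.
- robot.read_qvel(): joint speeds.
- robot.read_effort(): joint torques, N m.
- robot.read_position(): TCP position.
- robot.read_tcp_rot(): TCP orientation.
- robot.read_force(): force on the tool from outside, world axes, zero at the start.
- robot.read_ft_torque(): the same for the moment, N m.
- robot.read_grip_width(): opening from 0.0 (shut) to 1.0 (fully open).
- robot.read_finger_force(): force on a finger pad.
Only numpy, scipy, OpenCV 4.12 (cv2) and the standard library are available. Lean on these libraries where they do the work, as an engineer would, in place of code of your own. Each camera call takes 0.05 s, during which the arm holds its last target. There are 200 camera calls.

TASK

The steel pan stands on the left ring of the warming plate, under the low over-shelf, where it must not be lifted: take it by its handle and slide it along the plate, keeping it flat on the plate, until it stands on the right ring, out from under the shelf. Then lift it off the plate and set it down gently on the plywood board beside the plate, upright and wholly on the board; feel that it rests there before you let go, neither dropping it nor pressing it down. Do not knock the over-shelf, tip the pan, or push the other things on the bench about.

Things in the scene. Friction and masses are not known exactly. Their poses are not given: they have to be found in the camera images.
- pan: Loose open steel saucepan, 0.3 to 0.5 kg: 100 mm dia at the base, 110 at the rim, 75 high. Origin at the centre of its underside, z up. A straight level black handle points along its -x (to the robot): a bar 14 mm wide (y), 18 tall (z), from 56 to 151 mm from the pan's axis, its centre line 60 mm above the underside. The pan can sag in the grip when lifted.
- pan_grip (a point): Point on the pan's handle, on the bar's centre line, 110 mm from the pan's axis (pan frame: -110, 0, 60 mm).
- plate: Fixed grey warming plate with a flat steel top, 240 mm deep (its x), 420 mm long (its y), top 70 mm above the bench. Origin at the bench under its centre. Two knobs on its -x face, out of use. Seen from the robot its +y end is the left one.
- ring_left (a point): Centre of the left heating ring, at the level of the plate's top (plate frame: 0, +100, 70 mm). Rings are dark flat circles of 144 mm dia, flush with the top. The pan starts here.
- ring_right (a point): Centre of the right heating ring, at the level of the plate's top (plate frame: 0, -100, 70 mm), clear of the over-shelf.
- overshelf: Fixed shelf of wooden slats on two thin posts behind the plate, over the left ring and the pan's handle. Origin at the bench under the left ring (within 10 mm). In its frame: x -130 to +170 mm, y -85 to +140, underside 278 mm above the bench, top 308; a tin (to 387) stands at its back. A gripper must come in below its front (-x) edge, leaning back to the robot by 25 to 45 degrees.
- shelf_edge (a point): Middle of the lower front edge of the over-shelf (its frame: -130, 0, 290 mm).
- board: Fixed plywood board, 170 x 170 mm, to the right of the plate. Its height above the bench differs from start to start (25 to 50 mm): see board_top. Its origin is 50 mm below the middle of its top face, z up, sides along its x and y.
- board_top (a point): Middle of the board's top face.
- tealight: Bystander: tea-light in an aluminium tin, 38 dia x 16, standing on the back right corner of the warming plate; origin under its centre.
- brush: Bystander: paint brush lying on the bench in front of the plate.
- wrench: Bystander: steel wrench lying on the bench in front of the plate.
- tin: Bystander: paint tin, 74 dia x 95, to the right of the board; origin under its centre.
- jar: Bystander: glass jar, 60 dia x 90, to the left of the plate; origin under its centre.
- cup_a: Bystander: small white plastic cup, 48 dia x 50, on the bench to the left; origin under its centre.
- cup_b: Bystander: small white plastic cup, 48 dia x 50, on the bench to the right; origin under its centre.
There are look-alikes about, which are no part of the job. There is more than one size of the pan; the one meant has the size given above.

How it is judged:
By the outcome, as a careful person would: the job done as asked, in the order asked, and still so for the second after the job is handed in, with the robot touching nothing.
It also fails if it takes over 58 s, if anything falls off the work surface, if the arm or the gripper's body presses on something with over 40 N, if the wrist force passes 120 N, or if a joint passes its speed limit or range.

## Working session

There is one attempt and no reset: what is moved stays moved. The work goes in short steps, each a Python script; the robot and the scene stay as the last script left them, time stands still between calls to the robot, and variables do not carry over. Pictures are saved under pics/ and viewed, at most 10 in all, crops included, and the job is handed in when it is done.

```bash
ls; mkdir -p pics; cat > h.py <<'E'
import numpy as np, cv2
from rig import robot
def K(ci):
    f=210/np.tan(np.radians(ci["vfov"])/2)
    return f
def rays(ci,uv):
    uv=np.atleast_2d(uv).astype(float); f=K(ci)
    d=(uv-[ci["cx"],ci["cy"]])/f; p=d.copy()
    for _ in range(20): p=d/(1+ci["k1"]*(p**2).sum(1,keepdims=True))
    return np.c_[p,np.ones(len(p))]
def c2w(ci):
    if "view" in ci: return np.linalg.inv(np.array(ci["view"]))
    T=np.eye(4);T[:3,:3]=robot.read_tcp_rot();T[:3,3]=robot.read_position()
    return T@np.array(ci["T_tool_cam"])
def plane(ci,uv,z,T=None):
    T=c2w(ci) if T is None else T
    r=rays(ci,uv)@T[:3,:3].T; o=T[:3,3]
    return o+r*((z-o[2])/r[:,2])[:,None]
def cloud(ci,dep,T=None):
    T=c2w(ci) if T is None else T
    v,u=np.mgrid[:420,:560]
    P=rays(ci,np.c_[u.ravel(),v.ravel()])*dep.reshape(-1,1)
    W=P@T[:3,:3].T+T[:3,3]; W[dep.ravel()<=0]=np.nan
    return W.reshape(420,560,3)
E
python3 - <<'E'
from h import *
for n in("side","top"):
    ci=robot.camera_info(n); p,d=robot.grab_frame(n); np.savez(f"{n}.npz",p=p,d=d)
    T=c2w(ci); print(n,ci["vfov"],ci["k1"],T[:3,3].round(3),T[:3,2].round(2))
    cv2.imwrite(f"pics/{n}0.png",cv2.resize(p[:,:,::-1],(800,600)))
print(robot.camera_info("wrist")); print(robot.read_t())
E
```

```text
pics
side 49.938117012933546 -0.14129799291174788 [ 0.012 -0.911  1.251] [ 0.38  0.59 -0.71]
top 49.21368751491802 0.022393660179463162 [ 0.352 -0.026  1.449] [ 0.16 -0.02 -0.99]
{'vfov': 71.28783179682347, 'cx': 280.75463317749944, 'cy': 210.55247773018718, 'k1': -0.014358817185939232, 'T_tool_cam': array([[-1.00222979e-04, -9.68302596e-01, -2.49780049e-01,
         6.67182707e-02],
       [ 9.99999846e-01,  3.95097372e-05, -5.54409152e-04,
        -1.31217786e-03],
       [ 5.46704565e-04, -2.49780066e-01,  9.68302442e-01,
        -1.58983379e-01],
       [ 0.00000000e+00,  0.00000000e+00,  0.00000000e+00,
         1.00000000e+00]])}
0.1
```

View pics/side0.png

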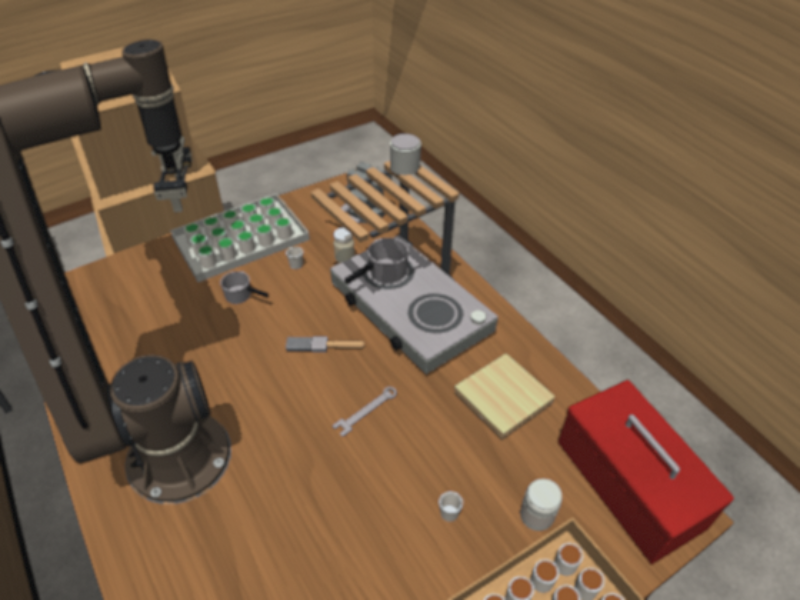

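View pics/top0.png

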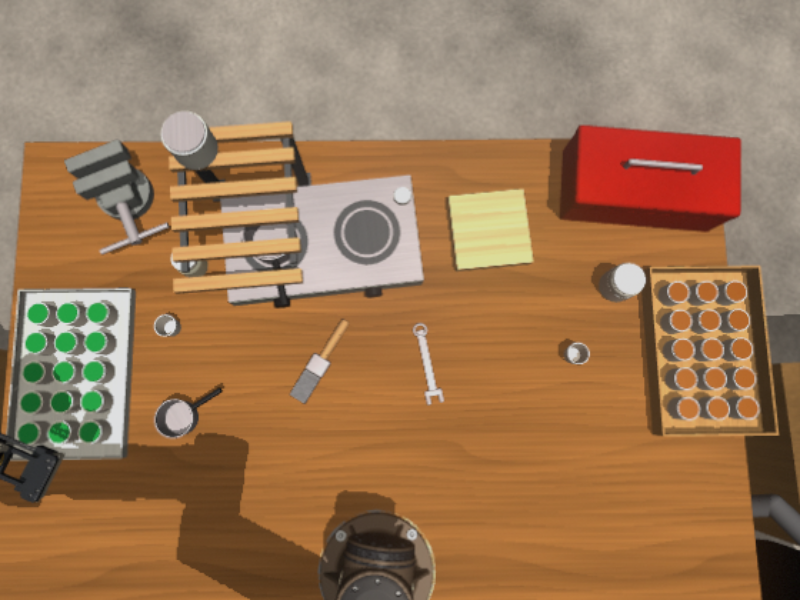

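The two candidate pans in the side view (800x600) are the pan on the plate's left ring under the shelf, at (388,260), and a smaller one on the bench, at (237,288). The first fits: it stands on the plate and its handle points at the robot. I'll check its size by measurement and confirm it in an enlarged crop.

```bash
python3 - <<'E'
from h import *
def rect(P):
    (c,s,a)=cv2.minAreaRect((P[:,:2]*1000).astype(np.float32)); return np.round(c,1),np.round(s,1),round(a,2)
for n in("top","side"):
    z=np.load(n+".npz");p,d=z["p"],z["d"];ci=robot.camera_info(n);W=cloud(ci,d)
    np.save(n+"W.npy",W)
    hsv=cv2.cvtColor(p,cv2.COLOR_RGB2HSV);X,Y,Z=W[...,0],W[...,1],W[...,2]
    def comp(m):
        m=cv2.morphologyEx(m.astype(np.uint8),cv2.MORPH_OPEN,np.ones((3,3)))
        k,l,s,c=cv2.connectedComponentsWithStats(m); i=1+np.argmax(s[1:,4]); return l==i
    # board
    m=comp((Z>.015)&(Z<.06)&(X>.4)&(Y<-.1)&(hsv[...,1]<140)&(hsv[...,0]>18)&(hsv[...,0]<40)&(hsv[...,2]>120))
    print(n,"board",rect(W[m]),np.percentile(Z[m],[5,50,95]).round(4),m.sum())
    m=(Z>.06)&(Z<.079)&(X>.4)&(X<1)&(Y>-.2)&(Y<.4); m=comp(m)
    print("plate",rect(W[m]),np.median(Z[m]).round(4),m.sum())
    m=(Z>.29)&(Z<.33)&(X>.4)&(Y>0)&(Y<.45)&(hsv[...,1]>80)
    print("shelf",rect(W[m]),np.median(Z[m]).round(4),m.sum())
    if n=="side":
        m=(Z>.1)&(Z<.17)&(X>.45)&(X<.85)&(Y>.08)&(Y<.4)
        print("pan pts",m.sum(),np.percentile(W[m],[2,50,98],axis=0).round(3))
        crop=p[130:260,200:360]; cv2.imwrite("pics/crop1.png",cv2.resize(crop[:,:,::-1],(800,600),interpolation=cv2.INTER_CUBIC))
E
```

```text
top board (array([ 725.5, -262. ]), array([170.2, 172.1]), 4.7) [0.0296 0.0349 0.0398] 2753
plate (array([705.2,  54.2]), array([239.9, 301.4]), 5.86) 0.0697 6255
shelf (array([701.5, 245.1]), array([301.5, 226.1]), 3.99) 0.3069 5121
side board (array([ 725.7, -261. ]), array([175.8, 171.1]), 5.04) [0.0306 0.0359 0.0405] 2039
plate (array([704.3,  78.4]), array([245., 357.]), 6.3) 0.071 3855
shelf (array([1187.2,  235.2]), array([ 449.5, 1295.5]), 89.07) 0.3081 2730
pan pts 761 [[0.552 0.147 0.102]
 [0.692 0.191 0.131]
 [0.843 0.346 0.159]]
```

View pics/crop1.png

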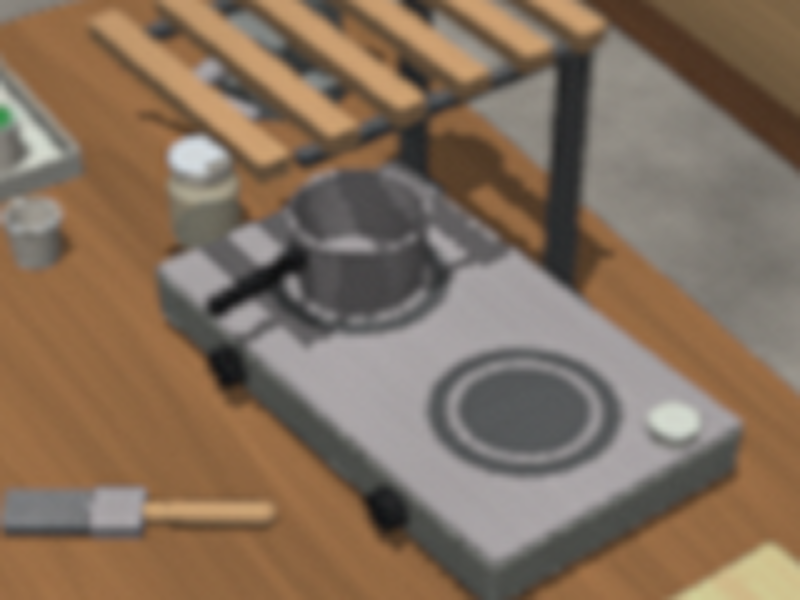

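The crop shows the pan body at about (360,245), its handle tip at (215,305), and the empty right ring at (525,410). This is the full-size pan. Next I'll fit the pan axis, the handle direction, the right ring and the shelf edge.

```bash
python3 - <<'E'
from h import *
from scipy.optimize import least_squares
for n in("top","side"):
    z=np.load(n+".npz");p,d=z["p"],z["d"];ci=robot.camera_info(n);W=np.load(n+"W.npy")
    X,Y,Z=W[...,0],W[...,1],W[...,2];g=p.max(2);hsv=cv2.cvtColor(p,cv2.COLOR_RGB2HSV)
    v,u=np.mgrid[:420,:560]
    G=plane(ci,np.c_[u.ravel(),v.ravel()],.07).reshape(420,560,3)
    m=(g<115)&(hsv[...,1]<90)&(np.hypot(G[...,0]-.7,G[...,1]-0)<.1)&(G[...,1]<.08)&(abs(Z-.07)<.012)
    c=max(cv2.findContours(m.astype(np.uint8),cv2.RETR_EXTERNAL,cv2.CHAIN_APPROX_NONE)[0],key=cv2.contourArea)
    Q=plane(ci,c[:,0,:],.07)[:,:2]; (cx,cy),r=cv2.minEnclosingCircle((Q*1000).astype(np.float32))
    print(n,"ringR",Q.mean(0).round(4),round(cx,1),round(cy,1),"r",round(r,1))
    # plate yaw: steel mask, clipped to right part
    if n=="side":
        box=(X>.55)&(X<.85)&(Y>.1)&(Y<.3)
        # handle: dark, z .11-.155, in front
        m=(Z>.105)&(Z<.155)&(X>.5)&(X<.66)&(Y>.1)&(Y<.26)&(g<70)
        m=cv2.morphologyEx(m.astype(np.uint8),cv2.MORPH_OPEN,np.ones((2,2)))>0
        print("handle px",m.sum(),"u,v",u[m].min(),u[m].max(),v[m].min(),v[m].max())
        H=W[m]; print(np.percentile(H,[1,50,99],axis=0).round(4))
        vx=cv2.fitLine(H[:,:2].astype(np.float32),cv2.DIST_HUBER,0,.001,.001).ravel(); print("dir",vx.round(4),np.degrees(np.arctan2(vx[1],vx[0])).round(2))
        # body
        m=(Z>.085)&(Z<.15)&(X>.615)&(X<.8)&(Y>.1)&(Y<.28)&(hsv[...,1]<60)
        B=W[m]; print("body",m.sum(),np.percentile(B,[1,50,99],axis=0).round(4))
        f=least_squares(lambda q:np.hypot(B[:,0]-q[0],B[:,1]-q[1])-(.05+.005*(B[:,2]-.07)/.075),[.7,.2],loss="soft_l1",f_scale=.002)
        print("axis fit",f.x.round(4),np.median(abs(f.fun)).round(4))
    m=(Z>.06)&(Z<.08)&(X>.5)&(X<.9)&(Y>-.15)&(Y<.3)
    for nm,mm in(("front",(Y<.1)&(Y>-.07)),):
        ys=np.arange(-.075,.1,.01); pts=[]
        for y in ys:
            k=m&(abs(Y-y)<.005); pts.append((np.nanmin(X[k]),np.nanmax(X[k])))
        pts=np.array(pts);print("front/back slopes deg",[np.degrees(np.arctan(np.polyfit(ys,pts[:,i],1)[0])).round(2) for i in(0,1)],pts.mean(0).round(4))
    m=(Z>.295)&(Z<.32)&(X>.4)&(X<1)&(Y>0)&(Y<.45)&(hsv[...,1]>80)
    print("shelf front X",[ (y,np.nanpercentile(X[m&(abs(Y-y)<.01)],1).round(4)) for y in(.15,.2,.25,.3,.34)], np.nanpercentile(Y[m],[.5,99.5]).round(3))
E
```

```text
top ringR [0.7106 0.0127] 711.1 12.4 r 70.0
front/back slopes deg [np.float64(-5.96), np.float64(-5.78)] [0.5889 0.8288]
shelf front X [(0.15, np.float64(0.5582)), (0.2, np.float64(0.5548)), (0.25, np.float64(0.5509)), (0.3, np.float64(0.5471)), (0.34, np.float64(0.5445))] [0.127 0.357]
side ringR [0.7115 0.0149] 712.6 15.9 r 69.6
handle px 100 u,v 243 262 184 198
[[nan nan nan]
 [nan nan nan]
 [nan nan nan]]
dir [0. 0. 0. 0.] 0.0
body 657 [[0.6201 0.1576 0.0854]
 [0.6901 0.2081 0.1208]
 [0.7432 0.2662 0.148 ]]
axis fit [0.6892 0.2113] 0.0026
front/back slopes deg [np.float64(-5.81), np.float64(-6.46)] [0.5888 0.8308]
shelf front X [(0.15, np.float64(0.5587)), (0.2, np.float64(0.5536)), (0.25, np.float64(0.5501)), (0.3, np.float64(0.5458)), (0.34, np.float64(0.5428))] [0.124 0.354]
```

```bash
cat >> h.py <<'E'
def ori(yaw,lean):
    a,l=np.radians([yaw,lean]); px=np.array([np.cos(a),np.sin(a),0]);py=np.array([-np.sin(a),np.cos(a),0])
    z=np.sin(l)*px-np.cos(l)*np.array([0,0,1.]); return np.c_[np.cross(py,z),py,z]
def tcp(g,R): return np.array(g)+R[:,2]*.019
E
python3 - <<'E'
from h import *
z=np.load("side.npz");p=z["p"];ci=robot.camera_info("side");W=np.load("sideW.npy");g=p.max(2)
X,Y,Z=np.moveaxis(W,2,0)
m=np.zeros((420,560),bool); m[180:202,238:268]=g[180:202,238:268]<60
v,u=np.nonzero(m); print(m.sum(),u.min(),u.max(),v.min(),v.max())
# silhouette ends of handle onto its mid height plane
f=cv2.fitLine(np.c_[u,v].astype(np.float32),cv2.DIST_HUBER,0,.01,.01).ravel(); print("imgline",f)
e=[f[2:]+f[:2]*t for t in (-8,0,8)]
P=plane(ci,e,.132); print("line on z=.132\n",P.round(4)); dd=P[2]-P[0];print("yaw",np.degrees(np.arctan2(dd[1],dd[0])))
H=W[m];H=H[~np.isnan(H[:,0])];H=H[(H[:,2]>.11)&(H[:,2]<.16)];print(len(H),np.percentile(H,[2,50,98],axis=0).round(4))
c=np.array([.690,.2115])
for yaw in(0,6,12):
  for lean in(35,40,45,60):
    R=ori(yaw,lean);a=np.radians(yaw)
    out=[]
    for cx,zz in((c,.13),(c-.12*np.array([np.cos(a),np.sin(a)]),.25),((.7105,.0135),.13),((.7105,.0135),.22),((.7255,-.2615),.2),((.7255,-.2615),.095)):
        gp=np.r_[np.array(cx)-.11*np.array([np.cos(a),np.sin(a)]),zz]
        q=robot.ik(tcp(gp,R),R); out.append(None if q is None else np.round(q).astype(int).tolist())
    print(yaw,lean,out)
E
```

```text
105 242 262 183 199
imgline [  0.8584038   -0.51297456 252.12315    190.5558    ]
line on z=.132
 [[0.5601 0.1819 0.132 ]
 [0.5926 0.1882 0.132 ]
 [0.6258 0.1946 0.132 ]]
yaw 10.973342716640152
90 [[0.545  0.1727 0.1183]
 [0.5913 0.1863 0.1364]
 [0.6358 0.2025 0.1443]]
0 35 [None, None, None, None, [-10, 9, -25, -15, -22, -67], [-12, 17, -25, -29, -15, -51]]
0 40 [None, None, None, None, [-12, 8, -25, -24, -19, -58], [-17, 17, -23, -45, -16, -32]]
0 45 [None, None, None, None, [-16, 8, -23, -38, -19, -42], [-25, 18, -21, -63, -19, -10]]
0 60 [None, None, [-27, 15, -48, -139, -38, 70], [-6, -1, -33, -103, -5, 16], [-38, 11, -22, -84, -32, 14], [-46, 24, -26, -102, -40, 43]]
6 35 [None, None, None, None, [-15, 10, -19, -25, -30, -50], [-18, 19, -20, -37, -23, -35]]
6 40 [None, None, None, None, [-19, 10, -18, -34, -28, -40], [-23, 19, -19, -50, -24, -20]]
6 45 [None, None, None, None, [-23, 10, -18, -45, -29, -27], [-29, 19, -18, -63, -27, -4]]
6 60 [[-4, 18, -58, -168, -47, 87], None, [-27, 14, -42, -124, -35, 57], [-6, -1, -31, -90, -10, 6], [-40, 13, -19, -80, -40, 15], [-46, 25, -22, -94, -43, 38]]
12 35 [None, None, None, [18, -1, -48, 24, -9, -119], [-20, 13, -14, -30, -37, -38], [-22, 20, -16, -40, -30, -25]]
12 40 [None, None, None, None, [-23, 12, -14, -39, -36, -28], [-27, 21, -15, -51, -31, -12]]
12 45 [None, None, None, None, [-28, 12, -13, -49, -37, -17], [-32, 21, -15, -61, -34, 1]]
12 60 [[-9, 17, -52, -151, -41, 78], None, [-27, 14, -37, -111, -36, 47], [-11, 1, -30, -86, -20, 8], [-43, 16, -15, -76, -47, 16], [-47, 27, -18, -87, -48, 35]]
```

```bash
python3 - <<'E'
from h import *
c=np.array([.690,.2115]); F=np.diag([-1,-1,1.])
for yaw in(9,12):
  for fl in(0,1):
   for lean in(0,15,25,30,35,40,45):
    R=ori(yaw,lean)@(F if fl else np.eye(3));a=np.radians(yaw);h=np.array([np.cos(a),np.sin(a)])
    out=[]
    for cx,zz in((c,.13),(c-.06*h,.13),(c-.06*h,.2),((.7105,.0135),.13),((.7255,-.2615),.2),((.7255,-.2615),.095)):
        gp=np.r_[np.array(cx)-.11*h,zz]
        q=robot.ik(tcp(gp,R),R); out.append(None if q is None else np.round(q).astype(int).tolist())
    print(yaw,fl,lean,out)
E
```

```text
9 0 0 [[37, 20, -16, 0, -54, -118], [40, 15, -24, 0, -51, -121], [40, 11, -19, 0, -60, -121], [18, 19, -17, 0, -53, -99], [-8, 22, -3, 0, -65, -73], [-8, 28, -9, 0, -53, -73]]
9 0 15 [[41, 13, -34, 16, -30, -135], [45, 8, -42, 18, -29, -141], [45, 3, -35, 14, -40, -136], [20, 12, -32, 5, -31, -105], [-11, 16, -11, -7, -49, -67], [-11, 22, -17, -8, -37, -64]]
9 0 25 [None, None, [46, -1, -50, 37, -25, -158], [19, 9, -47, 24, -11, -123], [-13, 13, -15, -15, -40, -58], [-14, 20, -19, -20, -29, -51]]
9 0 30 [None, None, None, None, [-15, 12, -16, -20, -36, -52], [-17, 20, -19, -28, -27, -42]]
9 0 35 [None, None, None, None, [-18, 11, -16, -28, -34, -44], [-20, 19, -18, -39, -26, -30]]
9 0 40 [None, None, None, None, [-21, 11, -16, -37, -32, -34], [-25, 20, -17, -50, -28, -16]]
9 0 45 [None, None, None, None, [-25, 11, -16, -47, -33, -22], [-30, 20, -17, -62, -30, -1]]
9 1 0 [[37, 20, -16, 0, -54, 62], [40, 15, -24, 0, -51, 59], [40, 11, -19, 0, -60, 59], [18, 19, -17, 0, -53, 81], [-8, 22, -3, 0, -65, 107], [-8, 28, -9, 0, -53, 107]]
9 1 15 [[41, 13, -34, 16, -30, 45], [45, 8, -42, 18, -
[... 1673 characters left out ...]
53, 110]]
12 1 15 [[40, 13, -34, 14, -30, 51], [43, 8, -42, 16, -28, 45], [44, 3, -35, 12, -40, 49], [19, 13, -31, 3, -32, 81], [-12, 17, -9, -8, -50, 118], [-12, 23, -15, -10, -39, 121]]
12 1 25 [[24, 9, -56, 81, -5, -2], None, [44, -2, -50, 34, -24, 29], [19, 9, -42, 13, -14, 71], [-15, 14, -13, -17, -42, 127], [-16, 21, -17, -22, -32, 134]]
12 1 30 [None, None, None, None, [-17, 13, -13, -23, -39, 134], [-18, 20, -17, -30, -30, 144]]
12 1 35 [None, None, None, None, [-20, 13, -14, -30, -37, 142], [-22, 20, -16, -40, -30, 155]]
12 1 40 [None, None, None, None, [-23, 12, -14, -39, -36, 152], [-27, 21, -15, -51, -31, 168]]
12 1 45 [None, None, None, None, [-28, 12, -13, -49, -37, 163], None]
```

```bash
cat > kin.py <<'E'
import numpy as np
from scipy.optimize import least_squares
from scipy.spatial.transform import Rotation as Ro
LO=np.array([-176.03,-82.01,-58.28,-173.87,-174.79,-.11]);LO[5]=-173.66
HI=np.array([176.03,121.73,71.71,95.51,-.11,173.66])
def unpack(p):
    return p[:18].reshape(6,3),p[18:36].reshape(6,3),p[36:39],Ro.from_rotvec(p[39:42])
def fk(p,q):
    A,C,t,R=unpack(p); R=R.as_matrix(); t=t.copy()
    for i in range(5,-1,-1):
        a=A[i]/np.linalg.norm(A[i]); r=Ro.from_rotvec(a*np.radians(q[i])).as_matrix()
        t=r@(t-C[i])+C[i]; R=r@R
    return t,R
def err(p,q,t,R):
    a,b=fk(p,q); return np.r_[(a-t),.2*Ro.from_matrix(b@R.T).as_rotvec()]
def iks(p,t,R,n=60,seed=0):
    rng=np.random.default_rng(seed); S=[]
    for _ in range(n):
        s=least_squares(lambda q:err(p,q,t,R),np.clip(rng.uniform([-20,-20,-58,-173,-90,-170],[80,60,40,95,-1,170]),LO+.1,HI-.1),bounds=(LO+1,HI-.7),x_scale=30,max_nfev=80)
        if np.abs(s.fun).max()<1e-4 and not any(np.abs(s.x-o).max()<1 for o in S): S.append(s.x)
    return S
E
cat > fit.py <<'E'
from h import *; from kin import *
rng=np.random.default_rng(1);D=[]
D.append((np.array(robot.read_qpos()),np.array(robot.read_position()),np.array(robot.read_tcp_rot())))
while len(D)<45:
    R=ori(rng.uniform(-40,40),rng.uniform(-30,45))@Ro.from_euler("xz",[rng.uniform(-30,30),rng.uniform(-90,90)],degrees=True).as_matrix()
    t=np.array([rng.uniform(.4,.7),rng.uniform(-.4,.4),rng.uniform(.1,.4)])
    q=robot.ik(t,R)
    if q is not None:D.append((np.array(q),t,R))
A=np.array([[0,0,1],[0,1,0],[0,-1,0],[1,0,0],[0,-1,0],[1,0,0.]])
best=None
for s4 in(1,-1):
  for s6 in(1,-1):
   for s3 in (1,-1):
    for s5 in(1,-1):
     A0=A.copy();A0[2]*=s3;A0[3]*=s4;A0[4]*=s5;A0[5]*=s6
     C=np.array([[0,0,0],[0,0,.35],[0,0,.7],[0,0,.75],[.4,0,.75],[.5,0,.75]])
     p0=np.r_[A0.ravel(),C.ravel(),[.6,0,.7],Ro.from_euler("y",90,degrees=True).as_rotvec()]
     p1=p0.copy()
     s=least_squares(lambda p:np.concatenate([err(p,*d) for d in D[:25]]),p0,max_nfev=25)
     if best is None or s.cost<best.cost:best=s
     if best.cost<1e-5:break
s=least_squares(lambda p:np.concatenate([err(p,*d) for d in D[:35]]),best.x,max_nfev=200)
print(s.cost,max(np.abs(err(s.x,*d)).max() for d in D[35:])); np.save("kin.npy",s.x);print(np.round(s.x[:36].reshape(12,3),3))
E
time timeout 500 python3 fit.py
```

```text
1.704122849247231e-28 4.496403249731884e-15
[[ 0.     0.     1.414]
 [-0.     0.941 -0.   ]
 [ 0.    -2.146  0.   ]
 [-1.283 -0.     0.   ]
 [-0.    -1.356  0.   ]
 [-1.553 -0.    -0.   ]
 [-0.     0.     0.076]
 [-0.     0.208  0.199]
 [ 0.    -3.04   0.8  ]
 [-0.24   0.     0.8  ]
 [ 0.464 -0.091  0.8  ]
 [ 0.772 -0.192  0.8  ]]
real	1m59.270s
user	3m0.808s
sys	0m0.449s
```

```bash
cat > scan.py <<'E'
from h import *; from kin import *
p=np.load("kin.npy"); c=np.array([.690,.2115]);cr=np.array([.7105,.0135]);F=np.diag([-1,-1,1.])
for yaw in(12,):
 a=np.radians(yaw);h=np.array([np.cos(a),np.sin(a)])
 for lean in(25,30,35,40,45):
  for nm,cx,zz in(("L",c,.13),("Lback",c-.08*h,.15),("R",cr,.13),("Rup",cr,.22)):
   for fl in (0,1):
    R=ori(yaw,lean)@(F if fl else np.eye(3)); t=tcp(np.r_[cx-.11*h,zz],R)
    print(lean,nm,fl,[np.round(q).astype(int).tolist() for q in iks(p,t,R,25)],flush=True)
E
timeout 560 python3 scan.py
```

```text
25 L 0 []
25 L 1 [[24, 9, -56, 81, -5, -2]]
25 Lback 0 []
25 Lback 1 []
25 R 0 [[19, 9, -42, 13, -14, -109]]
25 R 1 [[19, 9, -42, 13, -14, 71]]
25 Rup 0 [[20, 3, -33, 6, -29, -102]]
25 Rup 1 [[20, 3, -33, 6, -29, 78]]
30 L 0 []
30 L 1 []
30 Lback 0 []
30 Lback 1 []
30 R 0 []
30 R 1 []
30 Rup 0 [[20, 1, -39, 11, -21, -107]]
30 Rup 1 [[20, 1, -39, 11, -21, 73]]
35 L 0 []
35 L 1 []
35 Lback 0 []
35 Lback 1 []
35 R 0 []
35 R 1 []
35 Rup 0 [[18, -1, -48, 24, -9, -119]]
35 Rup 1 [[18, -1, -48, 24, -9, 61]]
40 L 0 []
40 L 1 []
40 Lback 0 []
40 Lback 1 []
40 R 0 []
40 R 1 []
40 Rup 0 []
40 Rup 1 []
45 L 0 []
45 L 1 []
45 Lback 0 []
45 Lback 1 []
45 R 0 []
45 R 1 []
45 Rup 0 []
45 Rup 1 []
```

```bash
cat > cont.py <<'E'
from h import *; from kin import *
p=np.load("kin.npy"); c=np.array([.690,.2115]);cr=np.array([.7105,.0135]);F=np.diag([-1,-1,1.])
def free(t,R,q): 
    s=least_squares(lambda q:err(p,q,t,R),q,x_scale=30,max_nfev=100); return s.x if np.abs(s.fun).max()<1e-4 else None
for yaw in(9,12,16):
 a=np.radians(yaw);h=np.array([np.cos(a),np.sin(a)])
 for nm,cx,zz in(("L",c,.13),("R",cr,.13)):
  for st,leans in(([-9,17,-52,-151,-41,78],(60,55,50,45,40,35,30)),([40,13,-34,14,-30,-129],(15,20,25,30,35,40,45))):
   q=np.array(st,float)
   for lean in leans:
    R=ori(yaw,lean); t=tcp(np.r_[cx-.11*h,zz],R); q2=free(t,R,q)
    if q2 is None: print(yaw,nm,lean,None);continue
    q=q2; print(yaw,nm,lean,np.round(q).astype(int).tolist(),"ok" if np.all((q>LO)&(q<HI)) else "")
E
timeout 560 python3 cont.py
```

```text
9 L 60 [-7, 18, -55, -159, -44, 83] ok
9 L 55 [-5, 13, -50, -156, -29, 77] ok
9 L 50 [-1, 10, -41, -144, -13, 61] ok
9 L 45 None
9 L 40 None
9 L 35 None
9 L 30 None
9 L 15 [41, 13, -34, 16, -30, -135] ok
9 L 20 [41, 11, -43, 30, -21, -148] ok
9 L 25 [26, 9, -56, 79, -7, -184] 
9 L 30 None
9 L 35 None
9 L 40 None
9 L 45 None
9 R 60 [-27, 14, -39, -117, -35, 52] ok
9 R 55 [-18, 10, -34, -104, -22, 31] ok
9 R 50 [0, 8, -31, -75, -7, -10] ok
9 R 45 None
9 R 40 None
9 R 35 None
9 R 30 None
9 R 15 [20, 12, -32, 5, -31, -105] ok
9 R 20 [20, 10, -38, 10, -22, -110] ok
9 R 25 [19, 9, -47, 24, -11, -123] ok
9 R 30 None
9 R 35 None
9 R 40 None
9 R 45 None
12 L 60 [-9, 17, -52, -151, -41, 78] ok
12 L 55 [-6, 12, -46, -145, -26, 68] ok
12 L 50 None
12 L 45 None
12 L 40 None
12 L 35 None
12 L 30 None
12 L 15 [40, 13, -34, 14, -30, -129] ok
12 L 20 [40, 11, -43, 27, -21, -142] ok
12 L 25 [24, 9, -56, 81, -5, -182] 
12 L 30 None
12 L 35 None
12 L 40 None
12 L 45 None
12 R 60 [-27, 14, -37, -111, -36, 47] ok
12 R 55 [-18, 11, -32, -99, -24, 28] ok
12 R 50 [-4, 8, -30, -77, -12, -4] ok
12 R 45 None
12
[... 246 characters left out ...]
16 L 55 [-4, 11, -40, -130, -22, 54] ok
16 L 50 None
16 L 45 None
16 L 40 None
16 L 35 None
16 L 30 None
16 L 15 [39, 13, -33, 11, -30, -122] ok
16 L 20 [39, 11, -41, 22, -21, -132] ok
16 L 25 [22, 9, -56, 80, -3, -175] 
16 L 30 None
16 L 35 None
16 L 40 None
16 L 45 None
16 R 60 [-27, 15, -34, -104, -37, 42] ok
16 R 55 [-19, 11, -30, -93, -28, 25] ok
16 R 50 [-8, 9, -28, -76, -18, 1] ok
16 R 45 [5, 8, -31, -51, -10, -32] ok
16 R 40 None
16 R 35 None
16 R 30 [17, 9, -42, 4, -9, -95] ok
16 R 15 [17, 13, -29, 1, -33, -91] ok
16 R 20 [17, 11, -33, 1, -26, -92] ok
16 R 25 [17, 10, -37, 2, -18, -93] ok
16 R 30 [17, 9, -42, 4, -9, -95] ok
16 R 35 None
16 R 40 None
16 R 45 [18, 9, -51, -4, 15, -87]
```

```bash
cat > cont2.py <<'E'
from h import *; from kin import *
p=np.load("kin.npy"); c=np.array([.690,.2115]);cr=np.array([.7105,.0135])
def free(t,R,q): 
    s=least_squares(lambda q:err(p,q,t,R),q,x_scale=30,max_nfev=60); return s.x if np.abs(s.fun).max()<1e-4 else None
for nm,cx in(("L",c),("R",cr)):
 for yaw in(8,12):
  a=np.radians(yaw);h=np.array([np.cos(a),np.sin(a)])
  for g in(.08,.095,.11,.125,.14):
   out=[]
   for st,leans in(([-9,17,-52,-151,-41,78],range(60,28,-3)),([40,13,-34,14,-30,-129],range(15,46,3))):
    q=np.array(st,float);last=None
    for lean in leans:
     R=ori(yaw,lean); t=tcp(np.r_[cx-g*h,.13],R); q2=free(t,R,q)
     if q2 is None or np.any(q2<LO) or np.any(q2>HI): break
     q=q2;last=(lean,np.round(q).astype(int).tolist())
    out.append(last)
   print(nm,yaw,g,out,flush=True)
E
timeout 560 python3 cont2.py
```

```text
L 8 0.08 [(51, [-2, 13, -42, -154, -18, 71]), (24, [34, 12, -49, 55, -12, -169])]
L 8 0.095 [(51, [-2, 12, -44, -154, -18, 71]), (24, [33, 11, -51, 59, -12, -172])]
L 8 0.11 [(51, [-3, 11, -46, -153, -19, 71]), (21, [40, 11, -46, 36, -19, -155])]
L 8 0.125 [(48, [3, 8, -38, -137, -6, 51]), (21, [41, 9, -48, 38, -18, -157])]
L 8 0.14 [None, (21, [41, 8, -50, 39, -18, -159])]
L 12 0.08 [(51, [4, 11, -32, -125, -7, 40]), (24, [34, 12, -48, 50, -11, -160])]
L 12 0.095 [(51, [3, 10, -34, -128, -9, 44]), (24, [33, 11, -51, 54, -10, -163])]
L 12 0.11 [(51, [2, 9, -36, -129, -10, 46]), (24, [32, 9, -53, 58, -9, -167])]
L 12 0.125 [(51, [1, 8, -38, -129, -11, 47]), (24, [31, 8, -55, 62, -9, -170])]
L 12 0.14 [(51, [1, 7, -40, -129, -12, 47]), (24, [31, 7, -57, 66, -8, -173])]
R 8 0.08 [(51, [0, 10, -28, -80, -7, -5]), (24, [20, 12, -41, 19, -15, -119])]
R 8 0.095 [(51, [-2, 9, -29, -82, -8, -1]), (24, [20, 10, -43, 21, -14, -121])]
R 8 0.11 [(51, [-4, 8, -31, -84, -9, 1]), (24, [20, 9, -46, 22, -13, -123])]
R 8 0.125 [(51, [-5, 7, -32, -85, -10, 4]), (24, [20, 8, -48, 24, -12, -125])]
R 8 0.14 [(51, [-6, 6, -33, -87, -11, 6]), (24, [20, 6, -50, 26, -11, -127])]
R 12 0.08 [(48, [7, 10, -29, -57, -4, -30]), (27, [18, 11, -42, 16, -10, -112])]
R 12 0.095 [(48, [6, 9, -30, -60, -5, -26]), (27, [18, 10, -44, 18, -9, -113])]
R 12 0.11 [(48, [4, 8, -31, -62, -7, -23]), (27, [18, 9, -47, 20, -8, -115])]
R 12 0.125 [(48, [3, 7, -32, -64, -8, -20]), (27, [18, 7, -49, 22, -7, -118])]
R 12 0.14 [(48, [1, 6, -33, -66, -9, -18]), (27, [18, 6, -52, 25, -6, -120])]
```

```bash
cat > plan.py <<'E'
from h import *; from kin import *
p=np.load("kin.npy"); c=np.array([.690,.2115])
def free(t,R,q): 
    s=least_squares(lambda q:err(p,q,t,R),q,x_scale=30,max_nfev=60); return s.x if np.abs(s.fun).max()<1e-4 else None
yaw=12;a=np.radians(yaw);h=np.array([np.cos(a),np.sin(a),0])
for lean in(52,55,58):
 R=ori(yaw,lean);q0=np.array([-9,17,-52,-151,-41,78.])
 for dirn,v in(("tool",R[:,2]),("up-back",np.array([.5*h[0],.5*h[1],-.866]))):
  q=q0
  for d in(0,.03,.06,.09,.12,.16):
   g=np.r_[c,.13]-.11*h-d*v; q2=free(tcp(g,R),R,q)
   if q2 is None: print(lean,dirn,d,None);break
   q=q2;print(lean,dirn,d,g.round(3),np.round(q).astype(int).tolist(),"ok" if np.all((q>LO)&(q<HI)) else "XX")
def pts(q):
    t,R=fk(p,q); return [t]+[t-R[:,2]*d+R@np.array([sx,sy,0]) for d in(.07,.2) for sx in(-.05,.08) for sy in(-.097,.097)]
S=np.array(robot.read_qpos())
for W in([20,-25,0,-100,-60,40],[0,-25,-10,-120,-60,50]):
  W=np.array(W,float)
  for s in np.linspace(0,1,9):
    P=np.array(pts(S+(W-S)*s)); print(np.round(s,2),"tcp",P[0].round(2),"min",P.min(0).round(2),"max",P.max(0).round(2))
E
timeout 560 python3 plan.py
```

```text
52 tool 0 [0.582 0.189 0.13 ] [-1, 10, -40, -136, -15, 55] ok
52 tool 0.03 [0.559 0.184 0.148] [7, 5, -35, -118, -4, 31] ok
52 tool 0.06 None
52 up-back 0 [0.582 0.189 0.13 ] [-1, 10, -40, -136, -15, 55] ok
52 up-back 0.03 None
55 tool 0 [0.582 0.189 0.13 ] [-6, 12, -46, -145, -26, 68] ok
55 tool 0.03 [0.558 0.184 0.147] [-4, 7, -45, -138, -20, 60] ok
55 tool 0.06 [0.534 0.178 0.164] [-1, 2, -42, -129, -13, 47] ok
55 tool 0.09 None
55 up-back 0 [0.582 0.189 0.13 ] [-6, 12, -46, -145, -26, 68] ok
55 up-back 0.03 [0.568 0.186 0.156] [-2, 6, -42, -135, -17, 55] ok
55 up-back 0.06 None
58 tool 0 [0.582 0.189 0.13 ] [-8, 15, -50, -149, -35, 75] ok
58 tool 0.03 [0.558 0.183 0.146] [-8, 10, -50, -145, -31, 70] ok
58 tool 0.06 [0.533 0.178 0.162] [-7, 4, -49, -139, -25, 62] ok
58 tool 0.09 [0.508 0.173 0.178] [-4, -2, -47, -131, -18, 51] ok
58 tool 0.12 [0.483 0.167 0.194] [3, -8, -45, -120, -9, 35] ok
58 tool 0.16 None
58 up-back 0 [0.582 0.189 0.13 ] [-8, 15, -50, -149, -35, 75] ok
58 up-back 0.03 [0.568 0.186 0.156] [-7, 8, -47, -143, -27, 66] ok
58 up-back 0.06 [0.553 0.182 0.182] [-3, 2
[... 629 characters left out ...]
64] max [0.39 0.51 0.88]
1.0 tcp [0.25 0.47 0.9 ] min [0.14 0.24 0.71] max [0.36 0.47 0.98]
0.0 tcp [0.27 0.62 0.23] min [0.19 0.5  0.23] max [0.38 0.73 0.43]
0.12 tcp [0.28 0.57 0.24] min [0.2  0.41 0.24] max [0.43 0.67 0.45]
0.25 tcp [0.28 0.55 0.28] min [0.2  0.35 0.28] max [0.46 0.62 0.49]
0.38 tcp [0.29 0.54 0.35] min [0.21 0.32 0.32] max [0.47 0.58 0.55]
0.5 tcp [0.31 0.54 0.44] min [0.21 0.3  0.37] max [0.47 0.54 0.61]
0.62 tcp [0.33 0.53 0.54] min [0.23 0.3  0.44] max [0.47 0.53 0.68]
0.75 tcp [0.36 0.5  0.66] min [0.23 0.28 0.53] max [0.48 0.5  0.76]
0.88 tcp [0.38 0.45 0.79] min [0.23 0.22 0.61] max [0.48 0.45 0.86]
1.0 tcp [0.38 0.38 0.91] min [0.22 0.16 0.7 ] max [0.46 0.39 0.96]
```

```bash
cat > route.py <<'E'
from h import *; from kin import *
import sys
p=np.load("kin.npy"); c=np.array([.690,.2115])
def free(t,R,q): 
    s=least_squares(lambda q:err(p,q,t,R),q,x_scale=30,max_nfev=60); assert np.abs(s.fun).max()<1e-4; return s.x
yaw=12;a=np.radians(yaw);h=np.array([np.cos(a),np.sin(a),0]);R=ori(yaw,58)
q=np.array([-8,15,-50,-149,-35,75.])
for d in(0,.04,.075): q=free(tcp(np.r_[c,.13]-.11*h-d*R[:,2],R),R,q)
pre=q; D=lambda *x:np.r_[x,np.zeros(6-len(x))]
S=np.array(robot.read_qpos()); W1=pre+D(-32,-18);W0=np.array([30,-25,-10,-90,-50,30.]);W3=pre+D(0,-4)
W=[S,W0,W1,pre+D(-32,-4),W3]
def pts(q):
    t,R=fk(p,q); return [t]+[t-R[:,2]*d+R@np.array([sx,sy,0]) for d in(.07,.2) for sx in(-.05,.08) for sy in(-.097,.097)]
if len(sys.argv)<2:
  for i in range(4):
   for s in np.linspace(0,1,5):
    P=np.array(pts(W[i]+(W[i+1]-W[i])*s)); print(i,"tcp",P[0].round(2),"min",P.min(0).round(2),"max",P.max(0).round(2))
else:
  for w in W[1:]: robot.movej(w.tolist())
  print(robot.read_t(),robot.read_position(),robot.read_force())
  ci=robot.camera_info("wrist");T=c2w(ci);im,d=robot.grab_frame("wrist");np.savez("w1.npz",p=im,d=d,T=T)
  cv2.imwrite("pics/w1.png",cv2.resize(im[:,:,::-1],(800,600)));print(robot.read_t())
E
python3 route.py
```

```text
0 tcp [0.27 0.62 0.23] min [0.19 0.5  0.23] max [0.38 0.73 0.43]
0 tcp [0.26 0.58 0.29] min [0.19 0.39 0.29] max [0.43 0.65 0.51]
0 tcp [0.26 0.56 0.4 ] min [0.17 0.33 0.36] max [0.43 0.59 0.6 ]
0 tcp [0.27 0.54 0.56] min [0.17 0.32 0.46] max [0.41 0.54 0.71]
0 tcp [0.27 0.49 0.74] min [0.13 0.27 0.59] max [0.38 0.49 0.83]
1 tcp [0.27 0.49 0.74] min [0.13 0.27 0.59] max [0.38 0.49 0.83]
1 tcp [0.43 0.4  0.66] min [0.23 0.17 0.51] max [0.5  0.4  0.74]
1 tcp [0.55 0.24 0.56] min [0.32 0.04 0.43] max [0.55 0.3  0.63]
1 tcp [0.59 0.05 0.44] min [ 0.38 -0.07  0.35] max [0.59 0.15 0.52]
1 tcp [ 0.54 -0.12  0.32] min [ 0.3  -0.19  0.25] max [0.54 0.04 0.43]
2 tcp [ 0.54 -0.12  0.32] min [ 0.3  -0.19  0.25] max [0.54 0.04 0.43]
2 tcp [ 0.54 -0.13  0.29] min [ 0.31 -0.2   0.23] max [0.54 0.04 0.41]
2 tcp [ 0.55 -0.13  0.26] min [ 0.31 -0.2   0.2 ] max [0.55 0.03 0.38]
2 tcp [ 0.55 -0.13  0.23] min [ 0.31 -0.21  0.18] max [0.55 0.03 0.36]
2 tcp [ 0.55 -0.13  0.2 ] min [ 0.32 -0.21  0.16] max [0.55 0.03 0.34]
3 tcp [ 0.55 -0.13  0.2 ] min [ 0.32 -0.21  0.16] max [0.55 0.03 0.34]
3 tcp [ 0.56 -0.06  0.2 ] min [ 0.33 -0.14  0.16] max [0.56 0.08 0.34]
3 tcp [0.57 0.02 0.2 ] min [ 0.35 -0.07  0.16] max [0.57 0.14 0.34]
3 tcp [0.56 0.1  0.2 ] min [ 0.34 -0.01  0.16] max [0.56 0.2  0.34]
3 tcp [0.54 0.18 0.2 ] min [0.31 0.04 0.16] max [0.54 0.27 0.34]
```

```bash
python3 route.py go
```

```text
6.3833 [0.53766352 0.17815582 0.19633503] [-0.12603126 -0.23936262  0.12511835]
6.4333
```

View pics/w1.png

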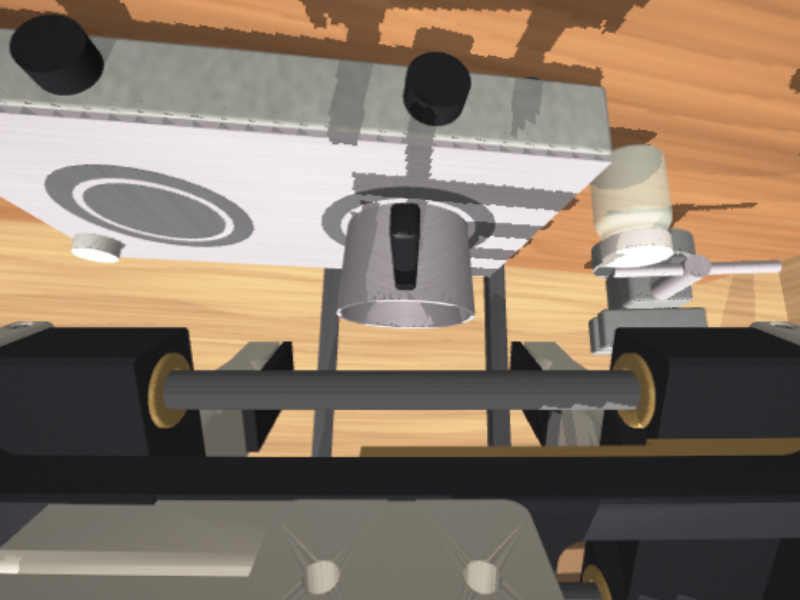

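The wrist view is upside down. It shows the handle at about (403,205–290), centred between the open fingers, with the pan on the left ring and the right ring at (150,205). I'll measure the handle from this view's depth.

```bash
python3 - <<'E'
from h import *
from scipy.optimize import least_squares
z=np.load("w1.npz");ci=robot.camera_info("wrist");W=cloud(ci,z["d"],z["T"]);p=z["p"];g=p.max(2)
X,Y,Z=np.moveaxis(W,2,0)
m=np.zeros((420,560),bool);m[138:208,262:304]=g[138:208,262:304]<62
H=W[m];H=H[~np.isnan(H[:,0])];H=H[(H[:,2]>.1)&(H[:,2]<.16)&(H[:,0]<.64)]
print(len(H),np.percentile(H,[1,50,99],axis=0).round(4))
top=H[H[:,2]>np.percentile(H[:,2],60)]
for Q in(H,top):
    f=cv2.fitLine(Q[:,:2].astype(np.float32),cv2.DIST_HUBER,0,.001,.001).ravel();s=np.sign(f[0]);print("line",f.round(4),"yaw",np.degrees(np.arctan2(s*f[1],s*f[0])).round(2))
    r=cv2.minAreaRect((Q[:,:2]*1000).astype(np.float32));print(r)
b=(Z>.08)&(Z<.14)&(np.hypot(X-.69,Y-.2115)<.08)&~m&(g>75);B=W[b]
f=least_squares(lambda q:np.hypot(B[:,0]-q[0],B[:,1]-q[1])-(.05+.005*(B[:,2]-.07)/.075),[.69,.21],loss="soft_l1",f_scale=.002);print("axis",f.x.round(4),np.median(abs(f.fun)),b.sum())
m=(abs(Z-.07)<.01)&(X>.6)&(X<.85)&(g<140)&(Y<.09)&(Y>-.08);print("ringR",((W[m][:,:2].max(0)+W[m][:,:2].min(0))/2).round(4),"plate z",np.nanmedian(Z[(abs(Z-.07)<.015)&(X>.6)]).round(4))
E
```

```text
1015 [[0.5417 0.1749 0.1241]
 [0.553  0.1849 0.1393]
 [0.6288 0.203  0.1403]]
line [0.9758 0.2186 0.565  0.1857] yaw 12.63
((586.4896240234375, 190.61436462402344), (92.45569610595703, 13.191122055053711), 12.889887809753418)
line [0.9764 0.2161 0.5814 0.189 ] yaw 12.48
((588.0839233398438, 190.60458374023438), (89.09750366210938, 10.73440170288086), 12.344200134277344)
axis [0.6904 0.2134] 0.0006299045701323794 4703
ringR [0.7227 0.0153] plate z 0.0711
```

```bash
cat > grasp.py <<'E'
from h import *; from kin import *
p=np.load("kin.npy")
def free(t,R,q): 
    s=least_squares(lambda q:err(p,q,t,R),q,x_scale=30,max_nfev=60); assert np.abs(s.fun).max()<1e-4; return s.x
R=ori(12.5,58); g=np.array([.5781,.1883,.1305]); q=np.array([-8,15,-50,-149,-35,75.])
for d in(0,.035,.07): q=free(tcp(g-d*R[:,2],R),R,q)
assert np.all((q>LO)&(q<HI)); print(q.round(1))
robot.movej(q.tolist()); 
robot.servo_line(tcp(g-.03*R[:,2],R).tolist(),R.tolist(),speed=.08); print(robot.read_force())
robot.servo_line(tcp(g,R).tolist(),R.tolist(),speed=.05); print("in",np.round(robot.read_position()-tcp(g,R),4),np.round(robot.read_force(),2))
robot.move_gripper(0.0)
print(robot.read_t(),"w",robot.read_grip_width()*88,robot.read_finger_force(),np.round(robot.read_force(),2),np.round(robot.read_ft_torque(),2),np.round(robot.read_qpos(),1))
im,d=robot.grab_frame("side");np.savez("s2.npz",p=im,d=d);cv2.imwrite("pics/s2.png",cv2.resize(im[120:260,180:367,::-1],(800,600),interpolation=cv2.INTER_CUBIC))
E
python3 grasp.py
```

```text
[  -6.5    1.3  -48.4 -134.3  -22.7   56.9]
[ 0.11951312  0.52647789 -0.75128861]
in [-0.0003  0.0001 -0.0004] [0.07 0.07 0.51]
9.2583 w 13.980105231201664 29.995720088481903 [ 0.5   0.23 -0.17] [-0.62  2.62 -0.02] [  -8.4   14.2  -49.6 -147.6  -34.4   73.8]
```

View pics/s2.png

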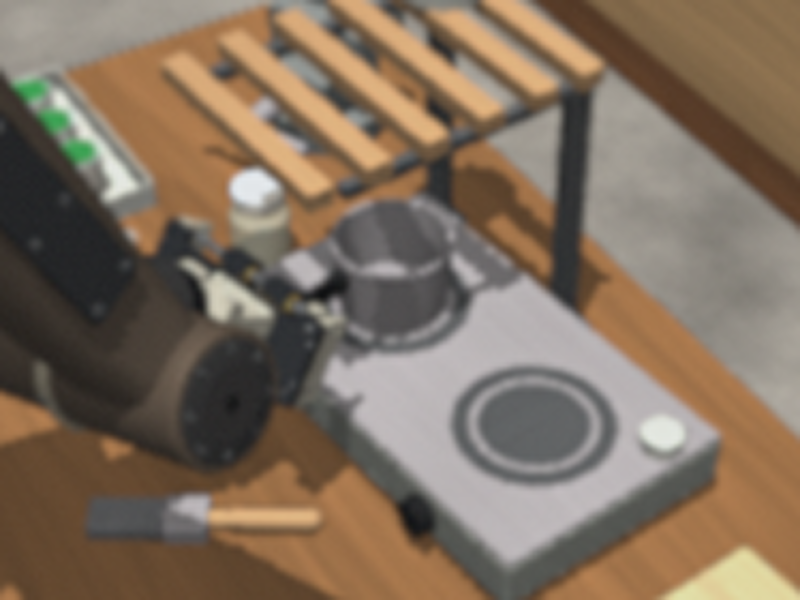

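The crop shows the gripper on the handle at about (320,290) and the pan at (395,260), still on the left ring. The grip width is 13.98 mm, which matches the bar. Now I'll slide it.

```bash
python3 - <<'E'
from h import *
from scipy.optimize import least_squares
R=ori(12.5,58);P=np.array(robot.read_position());D=np.array([.0206,-.1995,0]);P[2]=np.array(robot.read_position())[2]
for s in(.25,.5,.75,1):
    robot.servo_line((P+D*s).tolist(),R.tolist(),speed=.07)
    print(s,np.round(robot.read_position(),4),"F",np.round(robot.read_force(),2),"M",np.round(robot.read_ft_torque(),2),round(robot.read_t(),2))
print(np.round(robot.read_qpos(),1),robot.read_grip_width()*88)
for n in("top","side"):
    ci=robot.camera_info(n);im,d=robot.grab_frame(n);np.savez(n+"3.npz",p=im,d=d);W=cloud(ci,d);X,Y,Z=np.moveaxis(W,2,0)
    m=(Z>.085)&(Z<.15)&(np.hypot(X-.711,Y-.0137)<.075)&(X>.66);B=W[m]
    f=least_squares(lambda q:np.hypot(B[:,0]-q[0],B[:,1]-q[1])-(.05+.005*(B[:,2]-.07)/.075),[.71,.01],loss="soft_l1",f_scale=.002)
    k=m&(Z>.138);print(n,"axis",f.x.round(4),np.median(abs(f.fun)).round(4),m.sum(),"rimz",np.percentile(Z[k],[50,95]).round(4))
    (cx,cy),r=cv2.minEnclosingCircle((W[k][:,:2]*1000).astype(np.float32));print(cx,cy,r)
im=np.load("top3.npz")["p"];cv2.imwrite("pics/t3.png",cv2.resize(im[110:250,130:317,::-1],(800,600),interpolation=cv2.INTER_CUBIC))
E
```

```text
0.25 [0.5991 0.1417 0.1204] F [-0.72 -2.05 -0.31] M [-1.    2.58 -0.79] 10.18
0.5 [0.6042 0.0919 0.1204] F [-0.5  -1.34  0.65] M [-0.92  2.53 -0.7 ] 11.04
0.75 [0.6094 0.0419 0.1204] F [-0.53 -1.25 -0.28] M [-0.9   2.57 -0.57] 11.91
1 [ 0.6146 -0.0081  0.1204] F [ 0.71 -1.84 -0.41] M [-0.94  2.64 -0.65] 12.78
[ -24.    12.3  -35.  -105.7  -31.5   39.7] 13.983401182154898
top axis [0.7069 0.0126] 0.0018 461 rimz [0.1441 0.1478]
711.1432495117188 13.018563270568848 55.32377624511719
side axis [0.7103 0.0119] 0.0026 685 rimz [0.1439 0.1484]
711.2149658203125 14.669509887695312 59.02701950073242
```

View pics/t3.png

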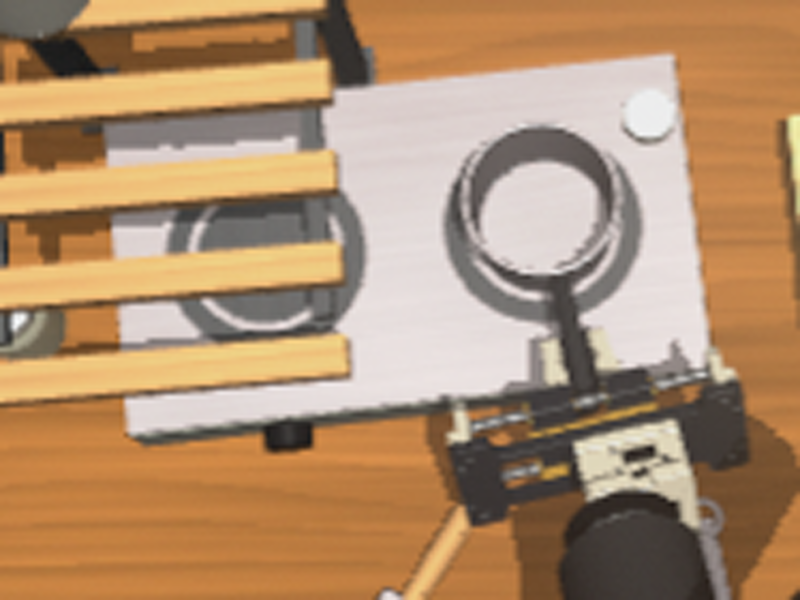

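The top crop shows the pan rim at (540,205) over the right ring at (543,225), clear of the shelf; the offset between them is parallax. Now I'll lift it a little and check the sag.

```bash
cat >> h.py <<'E'
def floor(n="top",c0=(.711,.0137)):
    """pan floor: plane fit by depth -> centre, tilt (deg, +=far side down along yaw 12.5), lateral tilt"""
    ci=robot.camera_info(n);im,d=robot.grab_frame(n);W=cloud(ci,d);X,Y,Z=np.moveaxis(W,2,0)
    r=np.hypot(X-c0[0],Y-c0[1]); zc=np.nanmedian(Z[r<.02])
    B=W[(r<.036)&(abs(Z-zc)<.015)]
    for _ in range(3):
        A=np.c_[B[:,0]-c0[0],B[:,1]-c0[1],np.ones(len(B))];k=np.linalg.lstsq(A,B[:,2],rcond=None)[0];e=A@k-B[:,2];B=B[abs(e)<2.5*e.std()]
    a=np.radians(12.5);return zc.round(4),k[2].round(4),np.degrees(np.arctan(-(k[0]*np.cos(a)+k[1]*np.sin(a)))).round(2),np.degrees(np.arctan(-k[0]*np.sin(a)+k[1]*np.cos(a))).round(2),len(B)
E
python3 - <<'E'
from h import *
R=ori(12.5,58);P=np.array(robot.read_position());f0=np.array(robot.read_force());m0=np.array(robot.read_ft_torque())
print("rest",floor())
for dz in(.01,.03,.05):
    robot.servo_line((P+[0,0,dz]).tolist(),R.tolist(),speed=.05);robot.dwell(.2)
    print(dz,np.round(robot.read_force()-f0,2),np.round(robot.read_ft_torque()-m0,2),"floor",floor(),round(robot.read_t(),2))
print(np.round(robot.read_qpos(),1))
im,d=robot.grab_frame("side");np.savez("s4.npz",p=im,d=d);cv2.imwrite("pics/s4.png",cv2.resize(im[120:260,180:367,::-1],(800,600),interpolation=cv2.INTER_CUBIC))
E
```

```text
rest (np.float64(0.0748), np.float64(0.0747), np.float64(0.04), np.float64(-0.67), 406)
0.01 [-2.23  2.47 -3.12] [0.1  1.21 0.69] floor (np.float64(0.0835), np.float64(0.0836), np.float64(1.03), np.float64(0.06), 399) 13.53
0.03 [-2.01  1.51 -2.45] [0.05 1.25 0.65] floor (np.float64(0.1036), np.float64(0.1037), np.float64(0.32), np.float64(-0.1), 420) 14.32
0.05 [-0.98  2.44 -1.58] [-0.01  1.2   0.6 ] floor (np.float64(0.1243), np.float64(0.1239), np.float64(-0.35), np.float64(-0.13), 436) 15.12
[-15.5   4.7 -31.4 -91.7 -23.4  17.6]
```

View pics/s4.png

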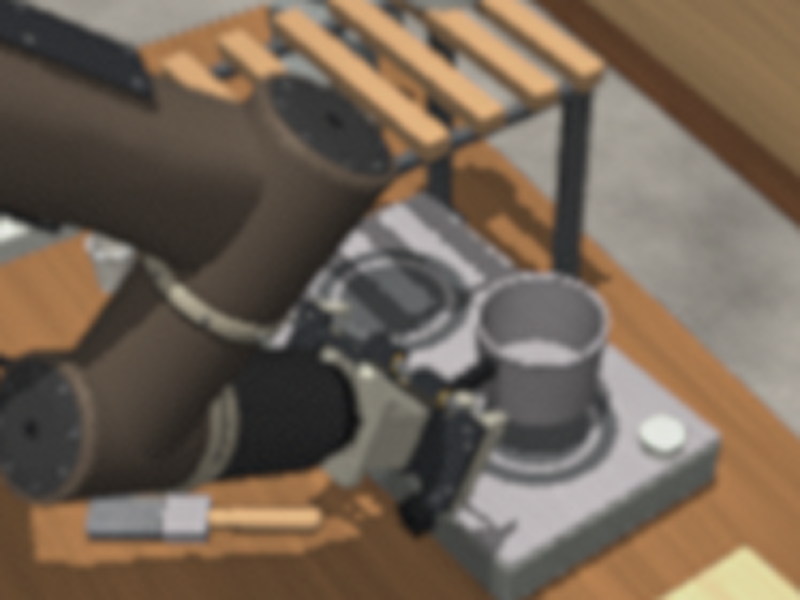

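The side crop shows the pan hanging level above the right ring at (540,340). The fitted sag is under 1° and the weight about 3 N. Next I'll carry it to the board and descend under force watch.

```bash
cat > place.py <<'E'
from h import *
R=ori(12.5,58);P=np.array(robot.read_position())
def rd(n=8):
    F=[];M=[]
    for _ in range(n): F.append(robot.read_force());M.append(robot.read_ft_torque());robot.dwell(.02)
    return np.mean(F,0),np.mean(M,0)
Q=P+[.0145,-.2752,0]
robot.servo_line(Q.tolist(),R.tolist(),speed=.09);robot.dwell(.2)
print("over",round(robot.read_t(),2),np.round(robot.read_qpos(),1),floor(c0=(.7255,-.2615)))
Q[2]-=.12-(.035+.008)
robot.servo_line(Q.tolist(),R.tolist(),speed=.06);robot.dwell(.2)
f0,m0=rd(15);print("hover",f0.round(2),m0.round(2),floor(c0=(.7255,-.2615)),round(robot.read_t(),2))
for k in range(1,17):
    Q[2]-=.001;robot.servo_line(Q.tolist(),R.tolist(),speed=.02);robot.dwell(.05)
    f,m=rd();df,dm=f-f0,m-m0;print(k,df.round(2),dm.round(2))
    if df[2]>1.5 or np.linalg.norm(dm)>.25:break
print(round(robot.read_t(),2))
E
python3 place.py
```

```text
over 18.59 [-42.1  17.1 -15.1 -74.9 -45.7  15.5] (np.float64(0.124), np.float64(0.1241), np.float64(0.39), np.float64(0.02), 387)
hover [ 0.01 -0.19 -3.16] [-0.87  3.96 -0.01] (np.float64(0.0475), np.float64(0.0475), np.float64(0.78), np.float64(0.31), 360) 20.57
1 [0.32 0.13 0.11] [ 0.01 -0.01  0.02]
2 [-0.03  0.39 -0.  ] [ 0.01 -0.01  0.  ]
3 [ 0.09  0.35 -0.18] [ 0.01 -0.01  0.02]
4 [ 0.11  0.08 -0.27] [-0.01 -0.01  0.01]
5 [ 0.17  0.27 -0.29] [ 0.02 -0.02  0.  ]
6 [ 0.13  0.15 -0.05] [ 0.   -0.01 -0.01]
7 [-0.03  0.01 -0.08] [-0.   -0.    0.01]
8 [-0.99 -0.3   2.72] [ 0.25 -1.01  0.05]
24.04
```

```bash
python3 - <<'E'
from h import *
R=ori(12.5,58)
print("F",np.round(robot.read_force(),2),floor(c0=(.7255,-.2615)))
robot.move_gripper(.45);robot.dwell(.2);print("open",floor(c0=(.7255,-.2615)),np.round(robot.read_force(),2),robot.read_finger_force())
robot.move_gripper(1.0)
P=np.array(robot.read_position())
robot.servo_line((P-.1*R[:,2]).tolist(),R.tolist(),speed=.06)
robot.servo_line((P-.1*R[:,2]+[0,0,.1]).tolist(),R.tolist(),speed=.1)
print(round(robot.read_t(),2),floor(c0=(.7255,-.2615)))
im,d=robot.grab_frame("top");ci=robot.camera_info("top");W=cloud(ci,d);X,Y,Z=np.moveaxis(W,2,0)
k=(abs(Z-.11)<.008)&(np.hypot(X-.7255,Y+.2615)<.065)&(X>.668);print("rim",cv2.minEnclosingCircle((W[k][:,:2]*1000).astype(np.float32)))
cv2.imwrite("pics/t5.png",cv2.resize(im[:,:,::-1],(800,600)))
E
```

```text
F [-1.14 -0.29  0.4 ] (np.float64(0.04), np.float64(0.0397), np.float64(0.82), np.float64(-0.47), 362)
open (np.float64(0.04), np.float64(0.0399), np.float64(0.19), np.float64(-1.24), 359) [ 0.67 -0.65 -0.12] 0.0
28.94 (np.float64(0.0398), np.float64(0.0396), np.float64(-0.1), np.float64(0.59), 358)
rim ((723.6851806640625, -266.6560974121094), 56.479583740234375)
```

View pics/t5.png

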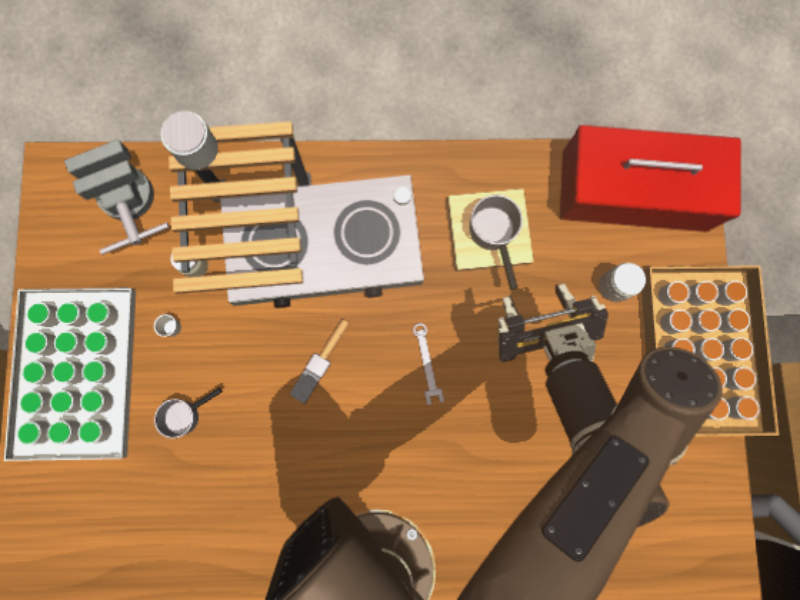

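The pan stands upright in the middle of the board at (494,222), and everything else visible is where it was. The gripper hides cup_b, so I'll check it from the side camera before handing in.

```bash
python3 - <<'E'
from h import *
im,_=robot.grab_frame("side"); a=np.load("side.npz")["p"]; o=[]
for p in(a,im): o.append(cv2.resize(p[220:400,200:440,::-1],(400,300),interpolation=cv2.INTER_CUBIC))
cv2.imwrite("pics/s6.png",np.hstack(o)); print(np.round(robot.read_force(),2))
E
```

```text
[ 0.04 -1.37 -1.07]
```

View pics/s6.png

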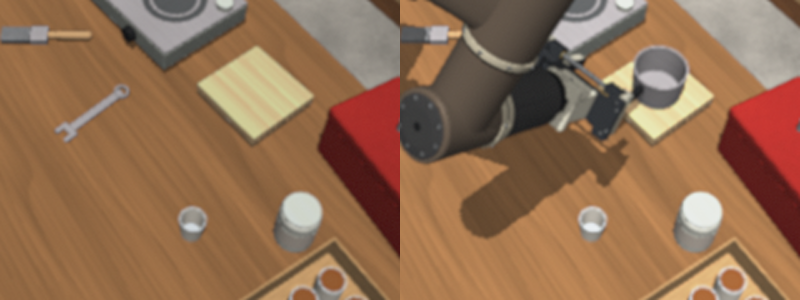

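Side by side, before and after, cup_b at (192,222) and the tin at (298,222) haven't moved. The pan is upright on the board and the robot is clear of everything.

```bash
python3 -c "
from rig import robot
print(robot.job_done(),robot.read_t())"
```

```text
the job is handed in; nothing more can be done
the job is handed in; nothing more can be done
```

The job is handed in: I slid the pan flat to the right ring, then lifted it and set it upright on the board, releasing only after I felt it touch; the gripper leaned back 58° instead of 25–45° because the arm could not make the grasp at 30–45° and 25° would have brought it too close to the shelf.

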